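Transfer a row of mandrels to the carrying tray in reverse order

ROBOT

A 7-joint arm with a two-finger parallel gripper is mounted at the origin on the work surface; the furniture and walls round the work are solid. World frame = base frame: x ahead of the robot, y to its left, z up, the work surface at z = 0. Lengths are in m, angles in rad, forces in N, time in s.
With the tool pointing down it reaches from about 0.4 to 0.875 m from the base axis. Payload 19.3 kg.
Tool frame: the origin (TCP) lies midway between the tips of the shut fingers; the grasp point (between the pads) lies 19 mm behind it; x points along the fingers, y is the direction in which the jaws open and shut, and the axes are right-handed (so a half turn about x gives the same grasp; the last joint's range is limited). The gripper opens to 85 mm and grips with 20 to 120 N. Pads are 22 mm wide; open, the fingers measure 114 mm over their backs; the gripper's body (76 mm by 85 mm) begins 54 mm behind the grasp point. The pads swing forward as they close: fully open they stand 13 mm farther back than shut.
Start: joints at [-1.371, 0.521, -0.036, 1.599, 0.021, 1.021, -0.113], TCP at [0.167, 0.602, 0.231] pointing down, gripper open.
Joint ranges: [-2.91, 2.91], [-0.3, 2.13], [-1.5, 1.42], [0.17, 2.43], [-1.26, 4.41], [0.16, 1.93], [-2.52, 2.52]. Speed limits (rad/s): [1.89, 1.89, 2.39, 2.39, 3.01, 3.01, 3.01].

INTERFACE

Orientations are given as a unit quaternion [w, x, y, z].
In Python, from station import arm gives the robot as it stands.
- The arm moves only by the tool arm_command, never from a script. Its argument "series" is text: rows parted by semicolons, each of 5 numbers parted by spaces: the gripper's target within -1 to 1 (shut at 1, half-way at 0, fully open at -1), then the shift along the tool's x, y, z in m, then the turn about the tool's x in rad. A call has 1 to 20 rows; each row shifts and turns the commanded pose from where the row before left it, along the tool's axes as they then stand; what a row does not reach is not made up. A row lasts 1/10 s, in which the tool goes at most 50 mm and 8.59 degrees, less where a joint would pass 70% of its speed; a pose out of reach is approached as far as the arm can. A call is refused whole if a number of a shift passes 0.05 or a number of a turn 0.15, either way. A call with a gripper value outside its range is refused whole. The fingers move at their own pace and stop on an object; "grip_force" is the grip in N (left out, the last holds). Time passes only in rows, so rows that do not move let the fingers close. It gives the time, the measured TCP pose, the force and the opening at its end, in the units of the state.
- arm.get_obs(): the state, without advancing time (a new reading comes with each control period).
- arm.read_camera(name): name is "side" or "top"; returns a dict with "color" (420x560x3 uint8, red, green, blue), "mtx" (3x3 intrinsics, pixels), "k1" (the pictures are not rectified: a ray, as slopes to the right and down, at radius r is drawn at 1 + k1 r^2 times it, then the intrinsics apply), "T" (4x4, takes a point from camera to world coordinates). Camera axes: x right, y down, z forward; pixel columns grow to the right and rows downward; lengths in m; the calibration is good to about 2 mm. A picture is of the moment at which its call begins. There is no depth.
- arm.job_done(): hands the job in, once; it reports no verdict.
The state is a dict: "t": time; "qpos": joint angles; "joint_velocities": joint speeds; "joint_efforts": joint torques, N m; "ee_pos": TCP position; "ee_rot": TCP orientation; "wrist_force": force on the tool from outside, world axes, zero at the start; "ft_torque": the same for the moment, N m; "grip_width": opening from 0.0 (shut) to 1.0 (fully open).
Only numpy, scipy, OpenCV 4.12 (cv2) and the standard library are available. Lean on these libraries where they do the work, as an engineer would, in place of code of your own. Each camera call takes 0.05 s, during which the arm holds its last target. There are 200 camera calls.

TASK

The wooden tray will be turned end for end at the bench machine, so move the four mandrels from the round nests on the grey plate into the four cells of the tray in reverse order: as seen from the robot, the one that stands at the left end of the plate goes into the right end cell of the tray, the next into the next cell, and so on. Leave one mandrel in each cell, upright on its flange and flat on the cell floor, and never let one fall over or come down on the table.

Things in the scene. Friction and masses are not known exactly. Their poses are not given: they have to be found in the camera images.
- slim_mid (a point): Off-white mandrel, the thinnest, standing upright on its round flange: 60 mm tall in all, flange 19 mm across and 11 mm high, round shaft above it 10 mm across (narrowing a little at the tip). Point on its axis half-way up, 30 mm above its underside; z along its axis, up. Grip it by the shaft, above the flange. Starts in its own nest.
- tall_mid (a point): Off-white mandrel, the tallest, standing upright on its round flange: 75 mm tall in all, flange 23 mm across and 11 mm high, round shaft above it 12 mm across (narrowing a little at the tip). Point on its axis half-way up, 37.5 mm above its underside; z along its axis, up. Grip it by the shaft, above the flange. Starts in its own nest.
- wide_mid (a point): Off-white mandrel, the second shortest, with a 16 mm shaft, standing upright on its round flange: 50 mm tall in all, flange 30 mm across and 11 mm high, round shaft above it 16 mm across (narrowing a little at the tip). Point on its axis half-way up, 25 mm above its underside; z along its axis, up. Grip it by the shaft, above the flange. Starts in its own nest.
- stout_mid (a point): Off-white mandrel, the shortest and thickest one, standing upright on its round flange: 44 mm tall in all, flange 30 mm across and 11 mm high, round shaft above it 20 mm across (narrowing a little at the tip). Point on its axis half-way up, 22 mm above its underside; z along its axis, up. Grip it by the shaft, above the flange. Starts in its own nest.
- nest_slim: Fixed round grey nest cup (outside 31 mm, bore 25 mm, 8 mm high, its inner floor 3 mm above its underside), standing on the nest plate; the slim mandrel (19 mm flange) stands in it at the start. It stays where it is. Origin at the centre of its underside.
- nest_tall: Fixed round grey nest cup (outside 35 mm, bore 29 mm, 8 mm high, its inner floor 3 mm above its underside), standing on the nest plate; the tall mandrel (23 mm flange) stands in it at the start. It stays where it is. Origin at the centre of its underside.
- nest_wide: Fixed round grey nest cup (outside 42 mm, bore 36 mm, 8 mm high, its inner floor 3 mm above its underside), standing on the nest plate; the wide mandrel (30 mm flange) stands in it at the start. It stays where it is. Origin at the centre of its underside.
- nest_stout: Fixed round grey nest cup (outside 42 mm, bore 36 mm, 8 mm high, its inner floor 3 mm above its underside), standing on the nest plate; the stout mandrel (30 mm flange) stands in it at the start. It stays where it is. Origin at the centre of its underside.
- nest_plate: Fixed grey plate 64 x 208 mm, 10 mm thick, that carries the row of four nest cups along its long middle line, 50 mm apart (at y = -75, -25, 25, 75 mm in its frame; which cup is where changes). Origin at the centre of its underside on the table, y along the row, towards the left end as the robot sees it.
- cell_tray: Fixed wooden tray 64 x 208 mm with a row of four cells, empty at the start; cell centres on its long middle line at y = -75, -25, 25, 75 mm in its frame. Each cell is 45 mm along the row and 52 mm across; its floor is 6 mm above the table, the partitions are 12 mm and the outer walls 14 mm above the table. Origin at the centre of its underside on the table, y along the row, towards the left end as the robot sees it.

How it is judged:
At the end, for the whole second after the job is handed in: Each mandrel stands in the tray cell that mirrors its starting place (plate's left end to tray's right end, and so on): axis within 15 mm of the cell centre along the row and 19 mm across it, tilt under 0.12 rad, underside less than 4 mm above the cell floor, and stays so (((y of nest_slim in the frame of nest_plate between -0.09 and -0.06 m and y of slim_mid in the frame of cell_tray between 0.058 and 0.092 m) or (y of nest_slim in the frame of nest_plate between -0.04 and -0.01 m and y of slim_mid in the frame of cell_tray between 0.008 and 0.042 m) or (y of nest_slim in the frame of nest_plate between 0.01 and 0.04 m and y of slim_mid in the frame of cell_tray between -0.042 and -0.008 m) or (y of nest_slim in the frame of nest_plate between 0.06 and 0.09 m and y of slim_mid in the frame of cell_tray between -0.092 and -0.058 m)) and x of slim_mid in the frame of cell_tray between -0.019 and 0.019 m and z of slim_mid in the frame of cell_tray below 0.04 m and angle between each of slim_mid, tall_mid, wide_mid, stout_mid's own z axis and vertical below 0.12 rad and ((y of nest_tall in the frame of nest_plate between -0.09 and -0.06 m and y of tall_mid in the frame of cell_tray between 0.058 and 0.092 m) or (y of nest_tall in the frame of nest_plate between -0.04 and -0.01 m and y of tall_mid in the frame of cell_tray between 0.008 and 0.042 m) or (y of nest_tall in the frame of nest_plate between 0.01 and 0.04 m and y of tall_mid in the frame of cell_tray between -0.042 and -0.008 m) or (y of nest_tall in the frame of nest_plate between 0.06 and 0.09 m and y of tall_mid in the frame of cell_tray between -0.092 and -0.058 m)) and x of tall_mid in the frame of cell_tray between -0.019 and 0.019 m and z of tall_mid in the frame of cell_tray below 0.0475 m and ((y of nest_wide in the frame of nest_plate between -0.09 and -0.06 m and y of wide_mid in the frame of cell_tray between 0.058 and 0.092 m) or (y of nest_wide in the frame of nest_plate between -0.04 and -0.01 m and y of wide_mid in the frame of cell_tray between 0.008 and 0.042 m) or (y of nest_wide in the frame of nest_plate between 0.01 and 0.04 m and y of wide_mid in the frame of cell_tray between -0.042 and -0.008 m) or (y of nest_wide in the frame of nest_plate between 0.06 and 0.09 m and y of wide_mid in the frame of cell_tray between -0.092 and -0.058 m)) and x of wide_mid in the frame of cell_tray between -0.019 and 0.019 m and z of wide_mid in the frame of cell_tray below 0.035 m and ((y of nest_stout in the frame of nest_plate between -0.09 and -0.06 m and y of stout_mid in the frame of cell_tray between 0.058 and 0.092 m) or (y of nest_stout in the frame of nest_plate between -0.04 and -0.01 m and y of stout_mid in the frame of cell_tray between 0.008 and 0.042 m) or (y of nest_stout in the frame of nest_plate between 0.01 and 0.04 m and y of stout_mid in the frame of cell_tray between -0.042 and -0.008 m) or (y of nest_stout in the frame of nest_plate between 0.06 and 0.09 m and y of stout_mid in the frame of cell_tray between -0.092 and -0.058 m)) and x of stout_mid in the frame of cell_tray between -0.019 and 0.019 m and z of stout_mid in the frame of cell_tray below 0.032 m); the robot touches nothing.
It fails at once if a mandrel falls over (tilts by more than 0.8 rad) (angle between any of slim_mid, tall_mid, wide_mid, stout_mid's own z axis and vertical above 0.8 rad).
It fails at once if a mandrel comes down on the table (height (world z) of slim_mid below 0.032 m or height (world z) of tall_mid below 0.0395 m or height (world z) of wide_mid below 0.027 m or height (world z) of stout_mid below 0.024 m).
It also fails if it takes over 104 s, if anything falls off the work surface, if the arm or the gripper's body presses on something with over 40 N, if the wrist force passes 120 N, or if a joint passes its speed limit or range.

## Working session

There is one attempt and no reset: what is moved stays moved. The work goes in short steps, Python scripts to look and compute and a tool call to move; the robot and the scene stay as the last step left them, time stands still between calls to the robot, and variables do not carry over. Pictures are saved under pics/ and viewed, about 12 in all and at most 16, crops included, and the job is handed in when it is done.

Besides the shell and the picture viewer there is one more tool, called after "Request:" by a JSON object that holds its "op" and its "data". arm_command: Moves the arm, as the interface text tells. Its arguments: {"type":"object","properties":{"series":{"type":"string"},"grip_force":{"type":"number"}},"required":["series"]}

```bash
mkdir -p pics
cat > h.py <<'E'
import numpy as np, cv2, json
from station import arm
def snap(name,fn,crop=None,s=1):
    c=arm.read_camera(name); np.savez(''+name+'.npz',mtx=c['mtx'],k1=c['k1'],T=c['T'],color=c['color'])
    im=c['color'][...,::-1]
    if crop: x0,y0,x1,y1=crop; im=im[y0:y1,x0:x1]
    if s!=1: im=cv2.resize(im,None,fx=s,fy=s,interpolation=cv2.INTER_CUBIC)
    cv2.imwrite('pics/'+fn,im)
def cam(name): return np.load(''+name+'.npz')
def toz(name,u,v,z):
    c=cam(name); k=float(c['k1'])
    d=cv2.undistortPoints(np.array([[[u,v]]],float),c['mtx'],np.array([k,0,0,0.]))[0,0]
    r=c['T'][:3,:3]@[*d,1]; o=c['T'][:3,3]
    return o+r*(z-o[2])/r[2]
def proj(name,p):
    c=cam(name); T=np.linalg.inv(c['T']); 
    return cv2.projectPoints(np.array([p],float),cv2.Rodrigues(T[:3,:3])[0],T[:3,3],c['mtx'],np.array([float(c['k1']),0,0,0]))[0][0,0]
E
python3 - <<'E'
from h import *
snap('top','top0.png',s=1.4); snap('side','side0.png',s=1.4)
for n in('top','side'): print(cam(n)['T'].round(3),cam(n)['mtx'],cam(n)['k1'])
print(arm.get_obs())
E
```

```text
[[-0.022 -0.998  0.051  0.438]
 [-1.     0.022 -0.005 -0.018]
 [ 0.004 -0.051 -0.999  0.916]
 [ 0.     0.     0.     1.   ]] [[528.76722489   0.         270.2054572 ]
 [  0.         528.76722489 204.42837113]
 [  0.           0.           1.        ]] -0.0024663459323330432
[[-0.741  0.358 -0.568  0.967]
 [ 0.672  0.407 -0.619  0.517]
 [ 0.009 -0.84  -0.542  0.523]
 [ 0.     0.     0.     1.   ]] [[542.77755168   0.         275.63314639]
 [  0.         542.77755168 208.76315618]
 [  0.           0.           1.        ]] -0.2085427268679511
{'t': 0.1, 'qpos': array([-1.37121843,  0.52194241, -0.0363381 ,  1.59990972,  0.02120669,
        1.02107486, -0.11278921]), 'joint_velocities': array([-0.00201826, -0.0006929 , -0.00033293, -0.00238194, -0.00120143,
        0.0006044 , -0.00084164]), 'joint_efforts': array([ 2.37353473e-03, -9.28493142e+01,  1.98351748e+00, -3.70527828e+01,
        1.81135040e-02,  5.54429062e-03, -1.88590434e-06]), 'ee_pos': array([0.16652651, 0.60212398, 0.23080542]), 'ee_rot': array([ 0.70066168,  0.09475292,  0.70070652, -0.0954226 ]), 'wrist_force': array([-0.20100033, -0.6720416 ,  0.55659937]), 'ft_torque': array([-0.00376855,  0.02389402,  0.00480783]), 'grip_width': 1.0007928547442833}
```

View pics/top0.png

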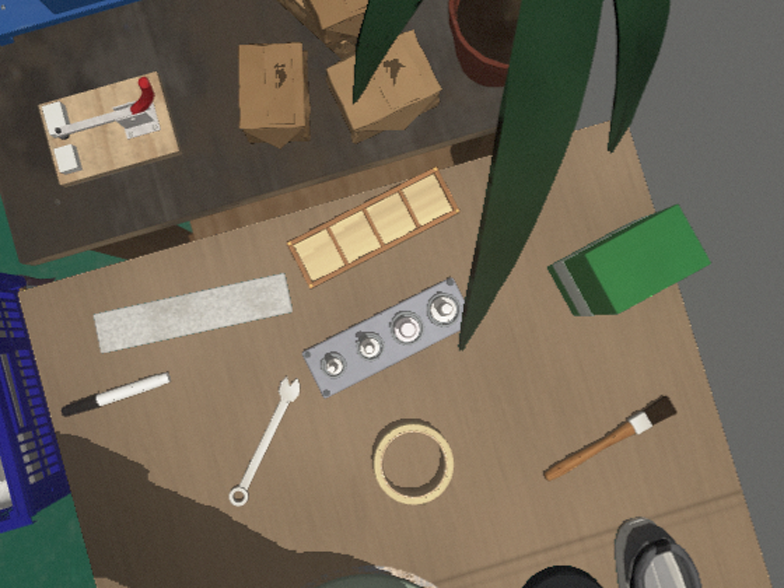

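View pics/side0.png

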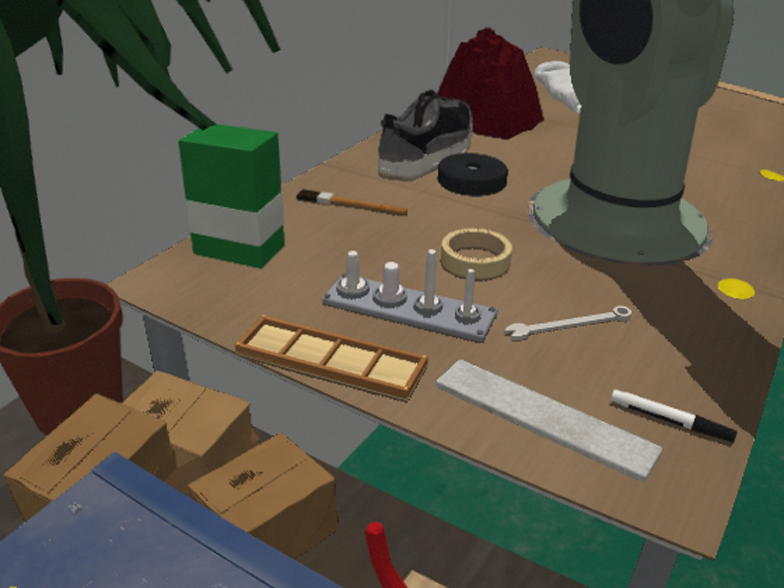

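Robot-left to right, the row in both pictures reads slim, tall, stout, wide. In the top view they stand at about (333,364), (369,346), (406,328) and (444,308) on the 1.4x picture. A leaf crosses the right end of the plate, so I'll measure its height as well and enlarge the crops.

Run:
```python
from h import *
def crop(n,fn,b,s):
    x0,y0,x1,y1=b; im=cam(n)['color'][y0:y1,x0:x1,::-1]
    cv2.imwrite('pics/'+fn,cv2.resize(im,None,fx=s,fy=s,interpolation=cv2.INTER_CUBIC))
crop('top','topc.png',(200,115,340,290),3.4)
crop('side','sidec.png',(165,170,360,290),4)
from scipy.spatial.transform import Rotation as R
q=arm.get_obs()['ee_rot'];print(R.from_quat(q[[1,2,3,0]]).as_matrix().round(4))
print('rough mandrel tops, tray ends, leaf tip')
for p,z in [((333,360),.073),((369,340),.088),((406,326),.057),((444,305),.063)]: print(toz('top',p[0]/1.4,p[1]/1.4,z).round(4))
for z in (.1,.2,.3,.4,.5,.6,.7):
    a=toz('top',462/1.4,349/1.4,z); print(z,a.round(3),(proj('side',a)*1.4).round(0))
```

```text
[[-2.000e-04  2.665e-01  9.638e-01]
 [-9.000e-04  9.638e-01 -2.665e-01]
 [-1.000e+00 -9.000e-04  1.000e-04]]
rough mandrel tops, tray ends, leaf tip
[0.3988 0.031  0.073 ]
[ 0.4208 -0.0104  0.088 ]
[ 0.4354 -0.0534  0.057 ]
[ 0.4586 -0.0975  0.063 ]
0.1 [ 0.409 -0.113  0.1  ] [375. 211.]
0.2 [ 0.412 -0.101  0.2  ] [379. 138.]
0.3 [ 0.416 -0.089  0.3  ] [384.  56.]
0.4 [ 0.42  -0.078  0.4  ] [390. -35.]
0.5 [ 0.423 -0.066  0.5  ] [ 396. -132.]
0.6 [ 0.427 -0.054  0.6  ] [ 403. -231.]
0.7 [ 0.43  -0.043  0.7  ] [ 410. -315.]
```

View pics/topc.png

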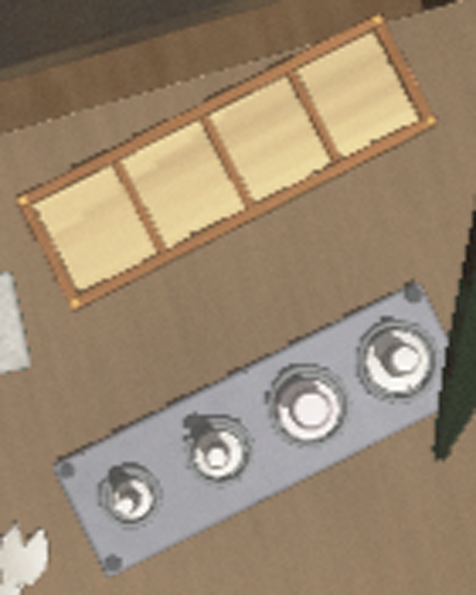

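View pics/sidec.png

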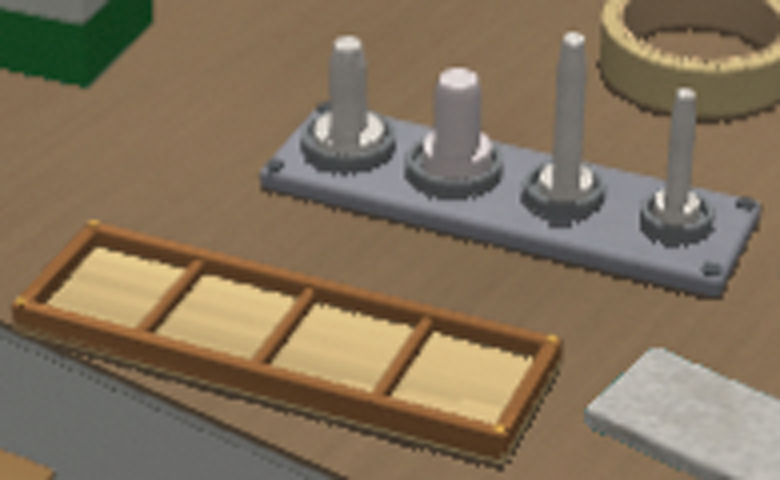

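```bash
cat > m.py <<'E'
from h import *
T=lambda u,v,z: toz('top',200+u/3.4-.35,115+v/3.4-.35,z)[:2]
S=lambda u,v,z: toz('side',165+u/4-.375,170+v/4-.375,z)[:2]
E
python3 - <<'E'
from m import *
def fit(n,f,P,z):
    c=np.array([f(*p,z) for p in P]); ctr=c.mean(0)
    l=(c[0]+c[3])/2;r=(c[1]+c[2])/2; d=l-r
    print(n,ctr.round(4),'len',np.linalg.norm(d).round(4),'dir',np.degrees(np.arctan2(d[1],d[0])).round(2),'w',np.linalg.norm(c[0]-c[3]).round(4))
fit('tray top',T,[(22,200),(378,19),(433,121),(75,303)],.014)
fit('tray side',S,[(505,432),(15,303),(93,226),(556,343)],.014)
print('nests top');
for p in [(131,493),(219,450),(308,402),(396,360)]: print(T(*p,.018).round(4))
print('nests side')
for p in [(677,213),(564,192),(453,167),(349,141)]: print(S(*p,.018).round(4))
print('tips side')
for p,z in [((685,94),.073),((573,38),.088),((459,78),.057),((348,44),.063)]: print(S(*p,z).round(4))
print('tips top')
for p,z in [((126,499),.073),((217,457),.088),((309,409),.057),((403,360),.063)]: print(T(*p,z).round(4))
E
```

```text
tray top [ 0.5578 -0.0179] len 0.2023 dir 115.84 w 0.0585
tray side [ 0.5596 -0.0171] len 0.2039 dir 116.03 w 0.0568
nests top
[0.392  0.0337]
[ 0.4123 -0.0105]
[ 0.4352 -0.0554]
[ 0.4552 -0.0999]
nests side
[0.3939 0.0364]
[ 0.418  -0.0058]
[ 0.4399 -0.0507]
[ 0.4598 -0.0958]
tips side
[0.3911 0.0332]
[ 0.412  -0.0104]
[ 0.4326 -0.0557]
[ 0.4558 -0.1003]
tips top
[0.3921 0.033 ]
[ 0.4112 -0.0101]
[ 0.432  -0.0542]
[ 0.4543 -0.0991]
```

Request:
{"op": "arm_command", "data": {"series": "-1 0 0 0 0.142; -1 0 0 0 0.142; -1 0 0 0 0.142; -1 0 0 0 0.142; -1 0 0 0 0.142; -1 0 0 0 0.143; -1 0 -0.003 0.042 0; -1 0 -0.003 0.042 0; -1 0 -0.003 0.042 0; -1 0 -0.003 0.042 0; -1 0 -0.003 0.042 0; -1 0 -0.003 0.042 0; -1 0 -0.003 0.042 0; -1 0 -0.003 0.042 0; -1 0 -0.003 0.042 0; -1 0 -0.003 0.042 0; -1 0 -0.003 0.042 0; -1 0 -0.003 0.042 0; -1 0 -0.003 0.042 0; -1 0 0 0 0", "grip_force": 40}}

```text
t: 2.1
ee_pos: [0.3689, 0.0893, 0.2314]
ee_rot: [0.598, 0.378, 0.597, -0.378]
wrist_force: [-1.3, 1.3, -0.7]
grip_width: 0.999
```

```bash
cat >> h.py <<'E'
from scipy.spatial.transform import Rotation as R
M=dict(slim=(.3918,.0332),tall=(.4116,-.0103),stout=(.433,-.055),wide=(.455,-.0997),
 Cslim=(.5914,-.0849),Ctall=(.5695,-.04),Cstout=(.5477,.005),Cwide=(.5258,.0499))
def go(name,z):
    o=arm.get_obs(); q=o['ee_rot']; Rm=R.from_quat(q[[1,2,3,0]]).as_matrix()
    yaw=np.degrees(np.arctan2(Rm[1,1],Rm[0,1]))
    d=Rm.T@(np.array([*M[name],z])-o['ee_pos'])
    print('t',o['t'],'pos',o['ee_pos'].round(4),'yaw',yaw.round(2),'downz',Rm[2,0].round(4),'shift',d.round(4),'grip',round(o['grip_width'],3),'F',o['wrist_force'].round(1),'q',o['qpos'].round(2))
E
python3 - <<'E'
from h import *
go('slim',.231); snap('top','top1.png',s=1.4); snap('side','side1.png',s=1.4)
E
```

```text
t 2.1 pos [0.3689 0.0893 0.2314] yaw 25.33 downz -1.0 shift [ 0.0005 -0.0033  0.0605] grip 0.999 F [-1.3  1.3 -0.7] q [-0.8   0.13  0.45  2.21 -0.08  0.82  0.14]
```

View pics/top1.png

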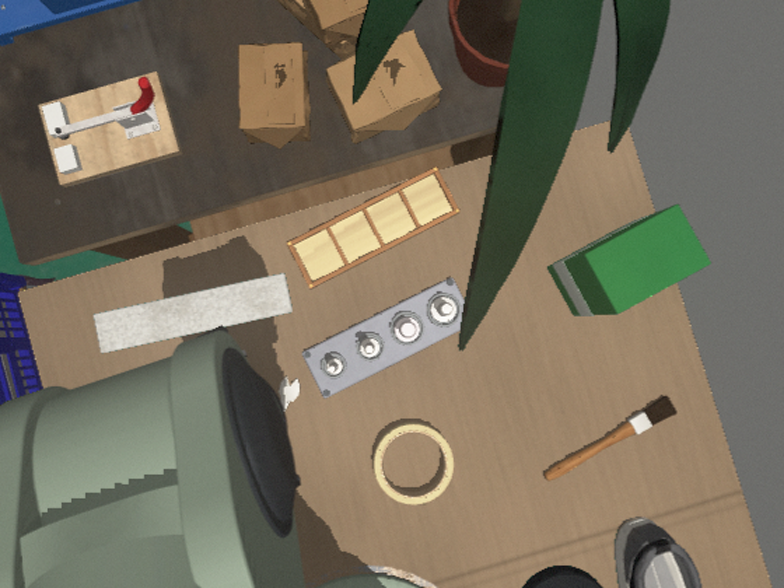

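View pics/side1.png

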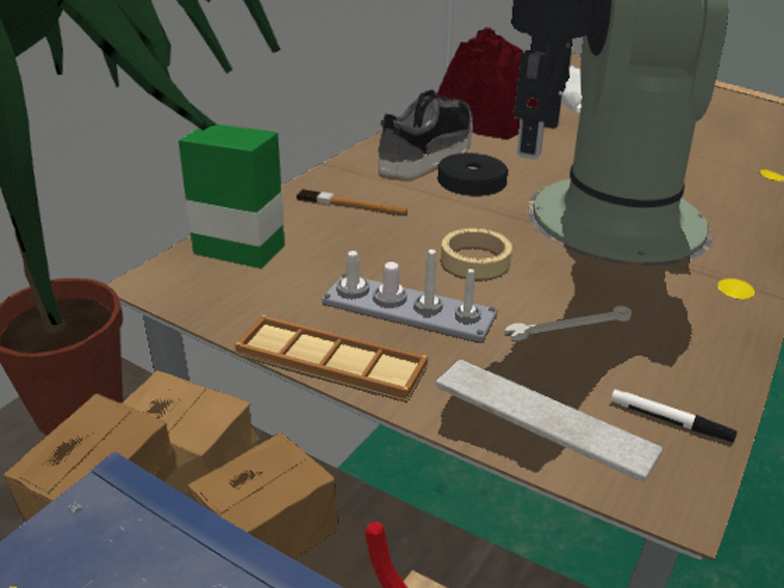

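Request:
{"op": "arm_command", "data": {"series": "-1 0 -0.001 0.020 0; -1 0 -0.001 0.020 0; -1 0 -0.001 0.020 0; -1 0 0 0 0; -1 0.02 0 0 0; -1 0.02 0 0 0; -1 0.02 0 0 0; -1 0.02 0 0 0; -1 0.02 0 0 0; -1 0.02 0 0 0; -1 0 0 0 0"}}

```text
t: 3.3
ee_pos: [0.3898, 0.039, 0.1097]
ee_rot: [0.598, 0.375, 0.6, -0.377]
wrist_force: [-0.7, 0.3, 1.1]
grip_width: 1.001
```

Run:
```python
from h import *
go('slim',.034); snap('side','side2.png',(180,120,400,270),3.5)
```

```text
t 3.3 pos [0.3898 0.039  0.1097] yaw 25.75 downz -1.0 shift [ 0.0757 -0.0005  0.0061] grip 1.001 F [-0.7  0.3  1.1] q [-0.55  0.41  0.37  2.3  -0.32  0.48  0.53]
```

View pics/side2.png

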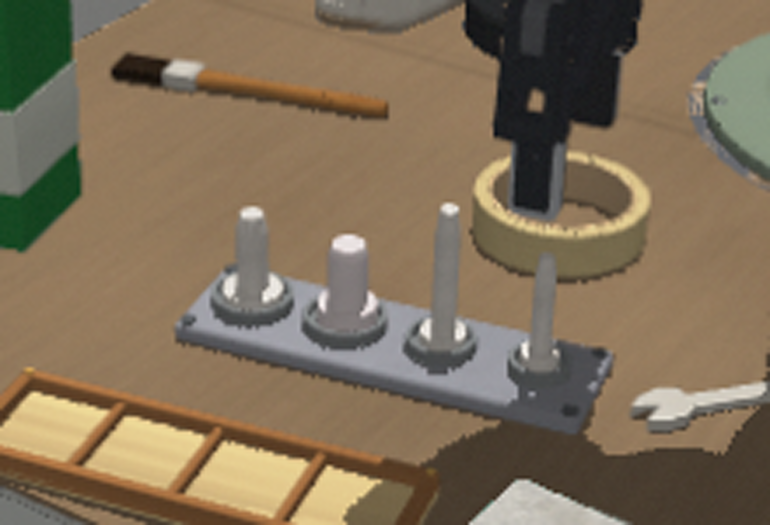

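The finger at (540,200) lines up with the slim tip at (545,260), clear of the tall one. I'll go down and grip.

Request:
{"op": "arm_command", "data": {"series": "-1 0 0 0.006 0; -1 0.015 0 0 0; -1 0.015 0 0 0; -1 0.015 0 0 0; -1 0.015 0 0 0; -1 0.014 0 0 0; -1 0 0 0 0"}}

```text
t: 4.05
ee_pos: [0.3939, 0.0326, 0.0371]
ee_rot: [0.598, 0.376, 0.599, -0.376]
wrist_force: [0.3, -0.2, 0.6]
grip_width: 0.997
```

```bash
python3 -c "
from h import *
go('slim',.034)"
```

```text
t 4.05 pos [0.3939 0.0326 0.0371] yaw 25.67 downz -1.0 shift [ 0.0031 -0.0017 -0.0015] grip 0.997 F [ 0.3 -0.2  0.6] q [-0.4   0.57  0.21  2.33 -0.43  0.28  0.65]
```

Request:
{"op": "arm_command", "data": {"series": "-1 0.002 -0.002 -0.001 0; 0 0 0 0 0; 1 0 0 0 0; 1 0 0 0 0; 1 0 0 0 0; 1 0 0 0 0; 1 0 0 0 0; 1 0 0 0 0; 1 0 0 0 0; 1 0 0 0 0; 1 0 0 0 0; 1 -0.01 0 0 0; 1 -0.01 0 0 0; 1 0 0 0 0"}}

```text
t: 5.45
ee_pos: [0.3922, 0.0327, 0.0567]
ee_rot: [0.599, 0.377, 0.598, -0.376]
wrist_force: [-0.3, 0.7, -0.1]
grip_width: 0.092
```

Run:
```python
from h import *
go('Cslim',.15); snap('side','side3.png',(180,120,400,270),3.5)
```

```text
t 5.45 pos [0.3922 0.0327 0.0567] yaw 25.67 downz -1.0 shift [-0.093   0.1288  0.1924] grip 0.092 F [-0.3  0.7 -0.1] q [-0.44  0.53  0.26  2.33 -0.41  0.33  0.63]
```

View pics/side3.png

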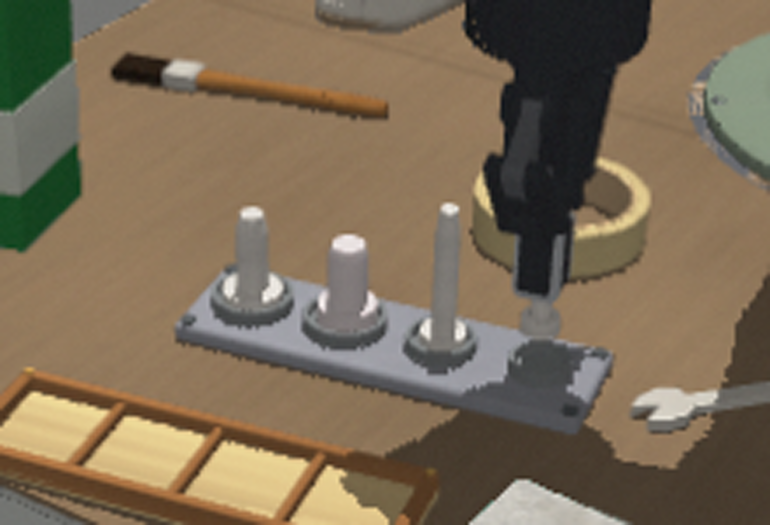

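Request:
{"op": "arm_command", "data": {"series": "1 -0.025 0 0 0; 1 -0.025 0 0 0; 1 -0.025 0 0 0; 1 -0.02 0 0 0; 1 0 0.013 0.019 0; 1 0 0.013 0.019 0; 1 0 0.013 0.019 0; 1 0 0.013 0.019 0; 1 0 0.013 0.019 0; 1 0 0.013 0.019 0; 1 0 0 0 0"}}

```text
t: 6.6
ee_pos: [0.5131, -0.0378, 0.1501]
ee_rot: [0.599, 0.377, 0.598, -0.377]
wrist_force: [0.1, 0.5, -0.6]
grip_width: 0.089
```

Run:
```python
from h import *
go('Cslim',.15); snap('top','top2.png',s=1.4)
```

```text
t 6.6 pos [ 0.5131 -0.0378  0.1501] yaw 25.59 downz -1.0 shift [0.0003 0.0503 0.0763] grip 0.089 F [ 0.1  0.5 -0.6] q [-0.36  0.5   0.43  1.98 -0.31  0.72  0.7 ]
```

View pics/top2.png

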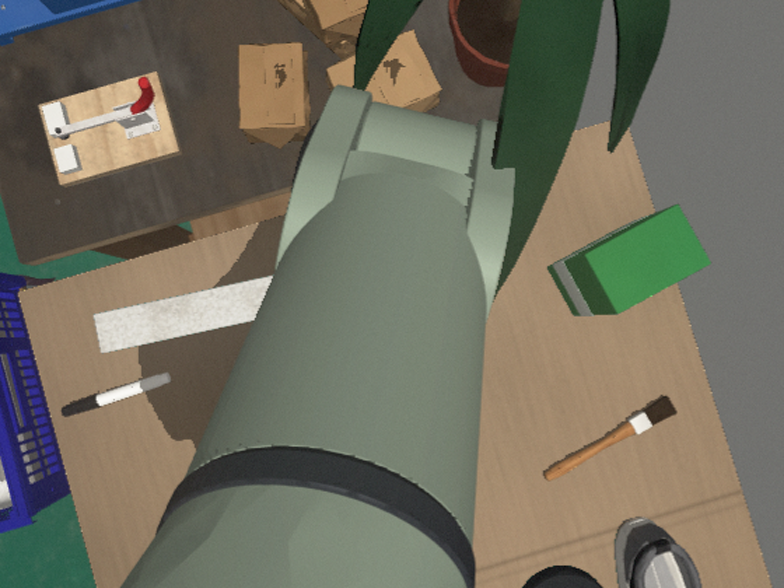

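The forearm now overlaps the place where the leaf tip was, at (462,350), and the leaf shows over the wrist at (497,165). Base joint torque should be near zero without contact, so I'll check that before going on.

Run:
```python
from h import *
o=arm.get_obs(); print(o['joint_efforts'].round(2),o['wrist_force'].round(1),o['joint_velocities'].round(3))
```

```text
[ 1.570e+00 -7.356e+01  1.091e+01 -3.000e+01 -2.000e-02 -2.000e-02
  3.200e-01] [-0.3 -1.2 -1. ] [-0.022 -0.021 -0.007  0.04   0.003 -0.002 -0.011]
```

Request:
{"op": "arm_command", "data": {"series": "1 0 0.01 0.015 0; 1 0 0 0 0"}}

```text
t: 6.85
ee_pos: [0.5274, -0.0459, 0.1503]
ee_rot: [0.599, 0.376, 0.598, -0.377]
wrist_force: [-0.2, -0.3, 0.1]
grip_width: 0.094
```

Run:
```python
from h import *
o=arm.get_obs(); print(o['joint_efforts'].round(2),o['wrist_force'].round(1)); go('Cslim',.15)
```

```text
[  0.77 -76.26  10.75 -29.18  -0.08   0.42   0.44] [-0.2 -0.3  0.1]
t 6.85 pos [ 0.5274 -0.0459  0.1503] yaw 25.66 downz -1.0 shift [0.0003 0.0408 0.0629] grip 0.094 F [-0.2 -0.3  0.1] q [-0.34  0.52  0.43  1.94 -0.31  0.74  0.72]
```

Base joint torque is about 1 N m, so there is no contact. I'll move over the cell and down.

Request:
{"op": "arm_command", "data": {"series": "1 0 0.01 0.015 0; 1 0 0.01 0.015 0; 1 0 0.01 0.015 0; 1 0 0.01 0.015 0; 1 0 0.002 0.003 0; 1 0 0 0 0; 1 0.02 0 0 0; 1 0.02 0 0 0; 1 0.02 0 0 0; 1 0.02 0 0 0; 1 0.02 0 0 0; 1 0 0 0 0"}}

```text
t: 8.05
ee_pos: [0.5897, -0.0831, 0.0484]
ee_rot: [0.597, 0.376, 0.6, -0.377]
wrist_force: [-1.1, -0.8, -0.7]
grip_width: 0.093
```

Run:
```python
from h import *
go('Cslim',.031);print(arm.get_obs()['joint_efforts'].round(1)); snap('side','side4.png',(140,130,360,280),3.5)
```

```text
t 8.05 pos [ 0.5897 -0.0831  0.0484] yaw 25.7 downz -1.0 shift [0.0174 0.0008 0.0024] grip 0.093 F [-1.1 -0.8 -0.7] q [-0.19  0.76  0.34  1.81 -0.39  0.64  0.83]
[  1.1 -95.6  13.  -24.3  -0.4  -1.2   0.3]
```

View pics/side4.png

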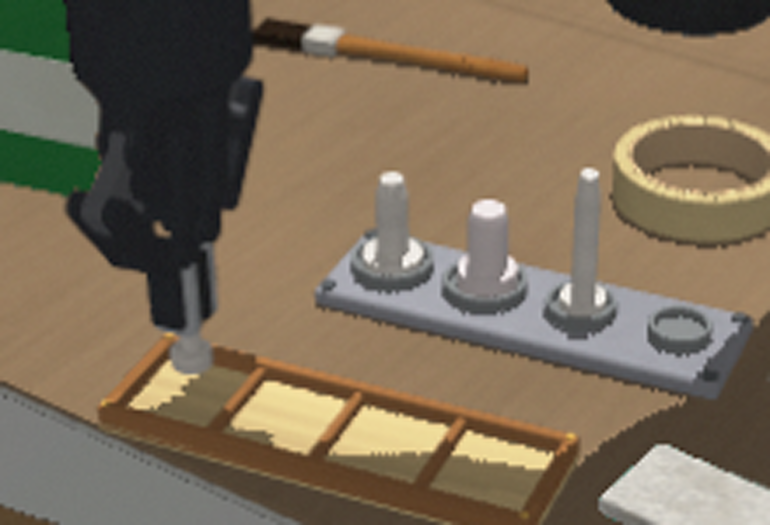

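Slim hangs upright over the right end cell, flange at (190,355). I'll lower it, release and rise.

Request:
{"op": "arm_command", "data": {"series": "1 0.008 0.001 0.002 0; 1 0.005 0 0 0; 1 0.004 0 0 0; 1 0 0 0 0; 1 0 0 0 0; 0.6 0 0 0 0; 0.3 0 0 0 0; 0 0 0 0 0; -0.5 0 0 0 0; -1 0 0 0 0; -1 0 0 0 0; -1 0 0 0 0; -1 0 0 0 0; -1 0 0 0 0; -1 -0.02 0 0 0; -1 -0.03 0 0 0; -1 -0.03 0 0 0; -1 -0.03 0 0 0; -1 -0.02 0 0 0; -1 0 0 0 0"}}

```text
t: 10.1
ee_pos: [0.5949, -0.0858, 0.166]
ee_rot: [0.6, 0.377, 0.597, -0.376]
wrist_force: [0.3, 0.1, -0.4]
grip_width: 0.999
```

Run:
```python
from h import *
go('tall',.16);snap('side','side5.png',(140,130,360,280),3.5)
```

```text
t 10.1 pos [ 0.5949 -0.0858  0.166 ] yaw 25.66 downz -1.0 shift [ 0.0052 -0.1326 -0.1474] grip 0.999 F [ 0.3  0.1 -0.4] q [-0.25  0.6   0.43  1.75 -0.32  0.86  0.77]
```

View pics/side5.png

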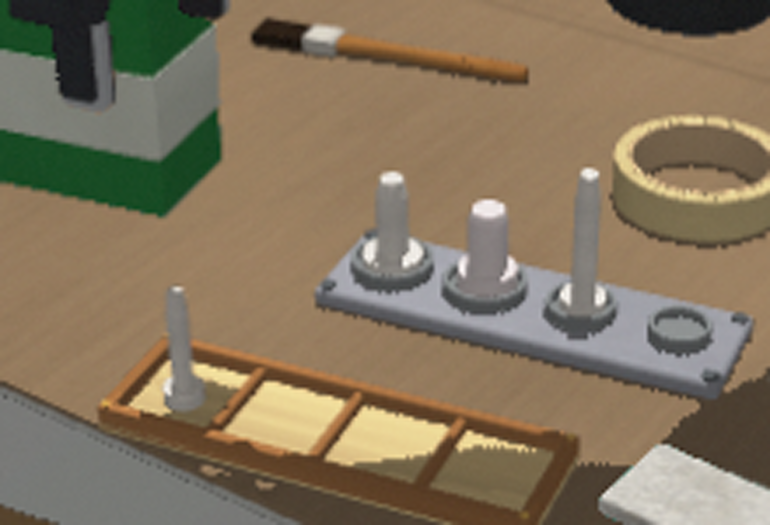

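Slim stands upright mid-cell at (182,350). Next the tall one.

Request:
{"op": "arm_command", "data": {"series": "-1 0 -0.0132 -0.0147 0; -1 0 -0.0132 -0.0147 0; -1 0 -0.0132 -0.0147 0; -1 0 -0.0132 -0.0147 0; -1 0 -0.0132 -0.0147 0; -1 0 -0.0132 -0.0147 0; -1 0 -0.0132 -0.0147 0; -1 0 -0.0132 -0.0147 0; -1 0 -0.0132 -0.0147 0; -1 0 -0.0132 -0.0147 0; -1 0 0 0 0; -1 0.02 0 0 0; -1 0.02 0 0 0; -1 0 0 0 0"}}

```text
t: 11.55
ee_pos: [0.4101, -0.0105, 0.1214]
ee_rot: [0.598, 0.376, 0.599, -0.377]
wrist_force: [-0.2, -0.4, -0.4]
grip_width: 0.999
```

```bash
python3 -c "
from h import *
go('tall',.043)"
```

```text
t 11.55 pos [ 0.4101 -0.0105  0.1214] yaw 25.66 downz -1.0 shift [0.0784 0.0017 0.0005] grip 0.999 F [-0.2 -0.4 -0.4] q [-0.45  0.41  0.41  2.25 -0.32  0.54  0.66]
```

Request:
{"op": "arm_command", "data": {"series": "-1 0.015 0.001 0 0; -1 0.02 0 0 0; -1 0.02 0 0 0; -1 0.015 0 0 0; -1 0.008 0 0 0; -1 0 0 0 0; 0 0 0 0 0; 1 0 0 0 0; 1 0 0 0 0; 1 0 0 0 0; 1 0 0 0 0; 1 0 0 0 0; 1 0 0 0 0; 1 0 0 0 0; 1 0 0 0 0; 1 0 0 0 0; 1 0 0 0 0"}}

```text
t: 13.25
ee_pos: [0.4122, -0.0097, 0.0454]
ee_rot: [0.599, 0.377, 0.598, -0.376]
wrist_force: [1.1, 0.3, 7.2]
grip_width: 0.115
```

```bash
python3 -c "
from h import *
go('tall',.043)"
```

```text
t 13.25 pos [ 0.4122 -0.0097  0.0454] yaw 25.66 downz -1.0 shift [ 0.0024 -0.0008  0.0003] grip 0.115 F [1.1 0.3 7.2] q [-0.32  0.57  0.26  2.28 -0.44  0.33  0.77]
```

Request:
{"op": "arm_command", "data": {"series": "1 -0.01 0 0 0; 1 -0.02 0 0 0; 1 -0.03 0 0 0; 1 -0.03 0 0 0; 1 -0.025 0 0 0; 1 0 0 0 0"}}

```text
t: 13.85
ee_pos: [0.413, -0.0096, 0.1631]
ee_rot: [0.599, 0.378, 0.598, -0.375]
wrist_force: [0.5, 0.7, -1.0]
grip_width: 0.118
```

```bash
python3 -c "
from h import *
go('Ctall',.160)"
```

```text
t 13.85 pos [ 0.413  -0.0096  0.1631] yaw 25.66 downz -1.0 shift [0.0037 0.1279 0.0952] grip 0.118 F [ 0.5  0.7 -1. ] q [-0.52  0.33  0.49  2.22 -0.26  0.64  0.61]
```

Request:
{"op": "arm_command", "data": {"series": "1 0 0.0128 0.0095 0; 1 0 0.0128 0.0095 0; 1 0 0.0128 0.0095 0; 1 0 0.0128 0.0095 0; 1 0 0.0128 0.0095 0; 1 0 0.0128 0.0095 0; 1 0 0.0128 0.0095 0; 1 0 0.0128 0.0095 0; 1 0 0.0128 0.0095 0; 1 0 0.0128 0.0095 0; 1 0 0 0 0; 1 0.03 0 0 0; 1 0.03 0 0 0; 1 0.03 0 0 0; 1 0.01 0 0 0; 1 0 0 0 0"}}

```text
t: 15.45
ee_pos: [0.5673, -0.0401, 0.0594]
ee_rot: [0.598, 0.376, 0.599, -0.377]
wrist_force: [0.8, 0.2, 0.8]
grip_width: 0.115
```

```bash
python3 -c "
from h import *
go('Ctall',.040)"
```

```text
t 15.45 pos [ 0.5673 -0.0401  0.0594] yaw 25.65 downz -1.0 shift [0.0193 0.0021 0.0009] grip 0.115 F [0.8 0.2 0.8] q [-0.29  0.71  0.36  1.89 -0.41  0.62  0.78]
```

Request:
{"op": "arm_command", "data": {"series": "1 0.009 0.002 0.001 0; 1 0.006 0 0 0; 1 0.004 0 0 0; 1 0 0 0 0; 1 0 0 0 0"}}

```text
t: 15.95
ee_pos: [0.5708, -0.04, 0.0415]
ee_rot: [0.599, 0.377, 0.598, -0.376]
wrist_force: [0.5, -0.5, -0.0]
grip_width: 0.117
```

Request:
{"op": "arm_command", "data": {"series": "0.6 0 0 0 0; 0.3 0 0 0 0; 0 0 0 0 0; -0.5 0 0 0 0; -1 0 0 0 0; -1 0 0 0 0; -1 0 0 0 0; -1 0 0 0 0; -1 0 0 0 0; -1 -0.02 0 0 0; -1 -0.03 0 0 0; -1 -0.03 0 0 0; -1 -0.03 0 0 0; -1 -0.015 0 0 0; -1 0 0 0 0"}}

```text
t: 17.45
ee_pos: [0.5717, -0.04, 0.1684]
ee_rot: [0.6, 0.377, 0.598, -0.376]
wrist_force: [-0.3, -0.4, 0.6]
grip_width: 1.0
```

Run:
```python
from h import *
go('stout',.16);snap('side','side6.png',(140,130,360,280),3.5)
```

```text
t 17.45 pos [ 0.5717 -0.04    0.1684] yaw 25.67 downz -1.0 shift [ 0.0079 -0.1315 -0.0466] grip 1.0 F [-0.3 -0.4  0.6] q [-0.36  0.56  0.46  1.82 -0.33  0.83  0.71]
```

View pics/side6.png

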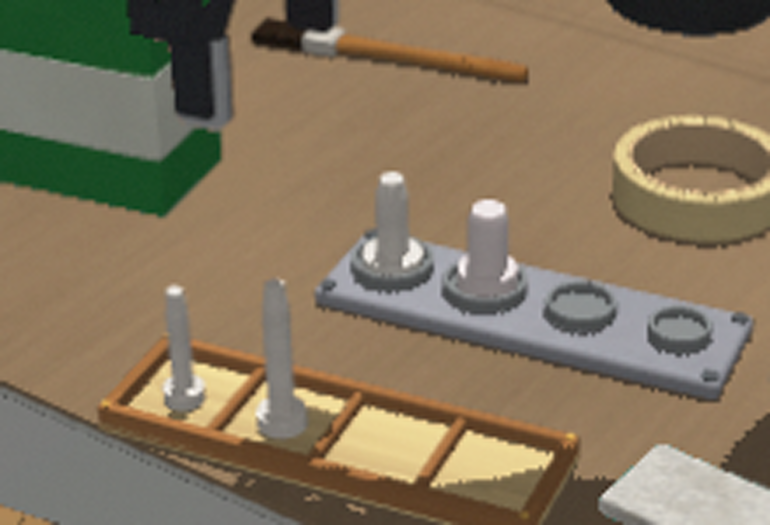

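Tall stands upright in its cell at (280,410). Next stout.

Request:
{"op": "arm_command", "data": {"series": "-1 0 -0.013 -0.0047 0; -1 0 -0.013 -0.0047 0; -1 0 -0.013 -0.0047 0; -1 0 -0.013 -0.0047 0; -1 0 -0.013 -0.0047 0; -1 0 -0.013 -0.0047 0; -1 0 -0.013 -0.0047 0; -1 0 -0.013 -0.0047 0; -1 0 -0.013 -0.0047 0; -1 0 -0.0145 -0.0047 0; -1 0 0 0 0; -1 0.03 0 0 0; -1 0.03 0 0 0; -1 0.02 0 0 0; -1 0 0 0 0"}}

```text
t: 19.0
ee_pos: [0.4307, -0.0547, 0.084]
ee_rot: [0.597, 0.376, 0.6, -0.377]
wrist_force: [-0.0, -0.4, 0.7]
grip_width: 1.001
```

```bash
python3 -c "
from h import *
go('stout',.028)"
```

```text
t 19.0 pos [ 0.4307 -0.0547  0.084 ] yaw 25.66 downz -1.0 shift [0.056  0.0021 0.0014] grip 1.001 F [-0.  -0.4  0.7] q [-0.3   0.52  0.37  2.22 -0.4   0.47  0.84]
```

Request:
{"op": "arm_command", "data": {"series": "-1 0.02 0.001 0.001 0; -1 0.015 0 0 0; -1 0.01 0 0 0; -1 0.008 0 0 0; -1 0 0 0 0; -1 0 0 0 0"}}

```text
t: 19.6
ee_pos: [0.4334, -0.0551, 0.0337]
ee_rot: [0.599, 0.377, 0.598, -0.376]
wrist_force: [0.0, 0.1, -1.1]
grip_width: 1.0
```

```bash
python3 -c "
from h import *
go('stout',.028)"
```

```text
t 19.6 pos [ 0.4334 -0.0551  0.0337] yaw 25.66 downz -1.0 shift [ 0.0057 -0.0003 -0.0003] grip 1.0 F [ 0.   0.1 -1.1] q [-0.22  0.62  0.27  2.23 -0.47  0.35  0.9 ]
```

Request:
{"op": "arm_command", "data": {"series": "-1 0.004 0 0 0; -1 0 0 0 0; 0 0 0 0 0; 1 0 0 0 0; 1 0 0 0 0; 1 0 0 0 0; 1 0 0 0 0; 1 0 0 0 0; 1 0 0 0 0; 1 0 0 0 0; 1 0 0 0 0; 1 0 0 0 0"}}

```text
t: 20.8
ee_pos: [0.4332, -0.055, 0.0295]
ee_rot: [0.599, 0.377, 0.599, -0.376]
wrist_force: [-1.4, 0.3, 6.3]
grip_width: 0.215
```

```bash
python3 -c "
from h import *
go('stout',.028)"
```

```text
t 20.8 pos [ 0.4332 -0.055   0.0295] yaw 25.66 downz -1.0 shift [ 0.0015 -0.0001 -0.0001] grip 0.215 F [-1.4  0.3  6.3] q [-0.21  0.63  0.26  2.23 -0.48  0.34  0.91]
```

Request:
{"op": "arm_command", "data": {"series": "1 -0.01 0 0 0; 1 -0.02 0 0 0; 1 -0.03 0 0 0; 1 -0.03 0 0 0; 1 -0.03 0 0 0; 1 -0.01 0 0 0; 1 0 0 0 0"}}

```text
t: 21.5
ee_pos: [0.4337, -0.0547, 0.1605]
ee_rot: [0.599, 0.377, 0.598, -0.376]
wrist_force: [0.3, -0.0, -1.6]
grip_width: 0.213
```

```bash
python3 -c "
from h import *
go('Cstout',.160)"
```

```text
t 21.5 pos [ 0.4337 -0.0547  0.1605] yaw 25.7 downz -1.0 shift [ 0.0008  0.1286 -0.0044] grip 0.213 F [ 0.3 -0.  -1.6] q [-0.41  0.38  0.5   2.16 -0.29  0.66  0.75]
```

Request:
{"op": "arm_command", "data": {"series": "1 0 0.0128 -0.001 0; 1 0 0.0128 -0.001 0; 1 0 0.0128 -0.001 0; 1 0 0.0128 -0.001 0; 1 0 0.0128 0 0; 1 0 0.0128 0 0; 1 0 0.0128 0 0; 1 0 0.0128 0 0; 1 0 0.0128 0 0; 1 0 0.0128 0 0; 1 0 0 0 0; 1 0.03 0 0 0; 1 0.03 0 0 0; 1 0.03 0 0 0; 1 0.02 0 0 0; 1 0.01 0 0 0; 1 0 0 0 0"}}

```text
t: 23.2
ee_pos: [0.5461, 0.0037, 0.0386]
ee_rot: [0.598, 0.376, 0.599, -0.377]
wrist_force: [-0.6, -1.1, -1.2]
grip_width: 0.22
```

```bash
python3 -c "
from h import *
go('Cstout',.024)"
```

```text
t 23.2 pos [0.5461 0.0037 0.0386] yaw 25.65 downz -1.0 shift [ 0.0146  0.002  -0.0005] grip 0.22 F [-0.6 -1.1 -1.2] q [-0.36  0.72  0.35  1.95 -0.45  0.55  0.74]
```

Request:
{"op": "arm_command", "data": {"series": "1 0.006 0.002 0 0; 1 0.004 0 0 0; 1 0.003 0 0 0; 1 0 0 0 0; 1 0 0 0 0"}}

```text
t: 23.7
ee_pos: [0.5487, 0.0048, 0.0265]
ee_rot: [0.599, 0.377, 0.598, -0.376]
wrist_force: [0.9, -0.6, -1.9]
grip_width: 0.214
```

Request:
{"op": "arm_command", "data": {"series": "0.5 0 0 0 0; 0.2 0 0 0 0; 0 0 0 0 0; -0.5 0 0 0 0; -1 0 0 0 0; -1 0 0 0 0; -1 0 0 0 0; -1 0 0 0 0; -1 0 0 0 0; -1 -0.02 0 0 0; -1 -0.03 0 0 0; -1 -0.03 0 0 0; -1 -0.03 0 0 0; -1 -0.03 0 0 0; -1 0 0 0 0"}}

```text
t: 25.2
ee_pos: [0.5502, 0.0048, 0.1696]
ee_rot: [0.6, 0.378, 0.597, -0.375]
wrist_force: [0.4, -0.0, -1.0]
grip_width: 1.0
```

Run:
```python
from h import *
go('wide',.16);snap('side','side7.png',(140,130,360,280),3.5)
```

```text
t 25.2 pos [0.5502 0.0048 0.1696] yaw 25.65 downz -1.0 shift [ 0.0091 -0.1311  0.053 ] grip 1.0 F [ 0.4 -0.  -1. ] q [-0.47  0.53  0.49  1.88 -0.33  0.81  0.65]
```

View pics/side7.png

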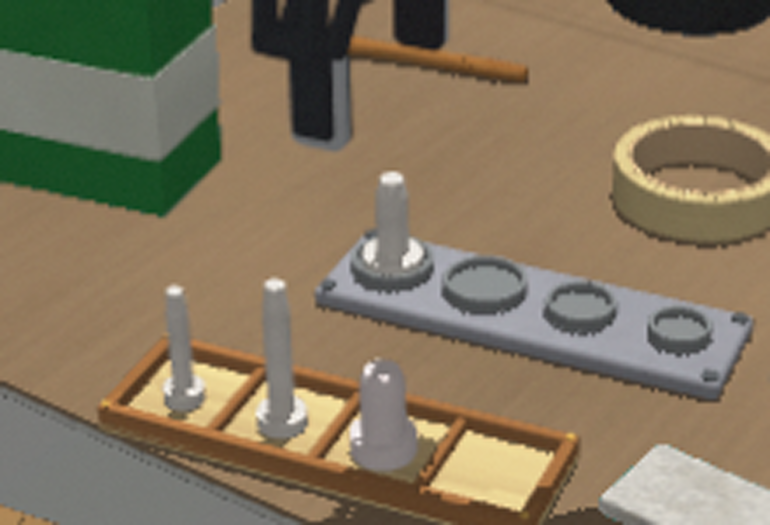

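Stout stands upright in the third cell from the right, at (383,440). Last is wide.

Request:
{"op": "arm_command", "data": {"series": "-1 0 -0.013 0.0053 0; -1 0 -0.013 0.0053 0; -1 0 -0.013 0.0053 0; -1 0 -0.013 0.0053 0; -1 0 -0.013 0.0053 0; -1 0 -0.013 0.0053 0; -1 0 -0.013 0.0053 0; -1 0 -0.013 0.0053 0; -1 0 -0.013 0.0053 0; -1 0 -0.0135 0.0053 0; -1 0 0 0 0; -1 0.03 0 0 0; -1 0.03 0 0 0; -1 0.02 0 0 0; -1 0 0 0 0; -1 0 0 0 0"}}

```text
t: 26.85
ee_pos: [0.454, -0.0996, 0.0867]
ee_rot: [0.598, 0.376, 0.599, -0.377]
wrist_force: [1.1, -0.1, -0.2]
grip_width: 1.0
```

```bash
python3 -c "
from h import *
go('wide',.031);print(arm.get_obs()['joint_efforts'].round(1))"
```

```text
t 26.85 pos [ 0.454  -0.0996  0.0867] yaw 25.65 downz -1.0 shift [0.0557 0.0008 0.0005] grip 1.0 F [ 1.1 -0.1 -0.2] q [-0.21  0.55  0.4   2.14 -0.42  0.52  0.95]
[  0.6 -69.7   9.1 -18.9  -0.2  -0.2   0.1]
```

Request:
{"op": "arm_command", "data": {"series": "-1 0.02 0.001 0 0; -1 0.018 0 0 0; -1 0.01 0 0 0; -1 0.006 0 0 0; -1 0 0 0 0; -1 0 0 0 0; 0 0 0 0 0; 1 0 0 0 0; 1 0 0 0 0; 1 0 0 0 0; 1 0 0 0 0; 1 0 0 0 0; 1 0 0 0 0; 1 0 0 0 0; 1 0 0 0 0; 1 0 0 0 0"}}

```text
t: 28.45
ee_pos: [0.4549, -0.099, 0.0325]
ee_rot: [0.599, 0.377, 0.599, -0.376]
wrist_force: [-0.9, 1.3, 5.1]
grip_width: 0.159
```

```bash
python3 -c "
from h import *
go('wide',.031)"
```

```text
t 28.45 pos [ 0.4549 -0.099   0.0325] yaw 25.66 downz -1.0 shift [ 0.0015 -0.0003  0.0007] grip 0.159 F [-0.9  1.3  5.1] q [-0.14  0.65  0.3   2.16 -0.49  0.4   1.01]
```

Request:
{"op": "arm_command", "data": {"series": "1 -0.01 0 0 0; 1 -0.02 0 0 0; 1 -0.03 0 0 0; 1 -0.03 0 0 0; 1 -0.03 0 0 0; 1 -0.01 0 0 0; 1 0 0 0 0"}}

```text
t: 29.15
ee_pos: [0.4554, -0.0988, 0.1635]
ee_rot: [0.599, 0.377, 0.598, -0.376]
wrist_force: [-0.9, 0.4, -1.5]
grip_width: 0.161
```

```bash
python3 -c "
from h import *
go('Cwide',.160)"
```

```text
t 29.15 pos [ 0.4554 -0.0988  0.1635] yaw 25.69 downz -1.0 shift [ 0.0038  0.1279 -0.1035] grip 0.161 F [-0.9  0.4 -1.5] q [-0.31  0.42  0.52  2.09 -0.32  0.7   0.86]
```

Request:
{"op": "arm_command", "data": {"series": "1 0 0.0128 -0.0104 0; 1 0 0.0128 -0.0104 0; 1 0 0.0128 -0.0104 0; 1 0 0.0128 -0.0104 0; 1 0 0.0128 -0.0104 0; 1 0 0.0128 -0.0104 0; 1 0 0.0128 -0.0104 0; 1 0 0.0128 -0.0104 0; 1 0 0.0128 -0.0104 0; 1 0 0.0128 -0.0104 0; 1 0 0 0 0; 1 0.03 0 0 0; 1 0.03 0 0 0; 1 0.03 0 0 0; 1 0.02 0 0 0; 1 0.01 0 0 0; 1 0 0 0 0"}}

```text
t: 30.85
ee_pos: [0.5247, 0.0499, 0.0416]
ee_rot: [0.598, 0.376, 0.599, -0.377]
wrist_force: [-0.3, -0.7, -0.2]
grip_width: 0.156
```

```bash
python3 -c "
from h import *
go('Cwide',.027)"
```

```text
t 30.85 pos [0.5247 0.0499 0.0416] yaw 25.64 downz -1.0 shift [0.0146 0.001  0.0004] grip 0.156 F [-0.3 -0.7 -0.2] q [-0.47  0.7   0.36  2.   -0.47  0.52  0.68]
```

Request:
{"op": "arm_command", "data": {"series": "1 0.006 0.001 0 0; 1 0.004 0 0 0; 1 0.003 0 0 0; 1 0 0 0 0; 1 0 0 0 0"}}

```text
t: 31.35
ee_pos: [0.5261, 0.0507, 0.0295]
ee_rot: [0.599, 0.377, 0.599, -0.376]
wrist_force: [-0.3, 0.3, -0.2]
grip_width: 0.161
```

Request:
{"op": "arm_command", "data": {"series": "0.5 0 0 0 0; 0.2 0 0 0 0; 0 0 0 0 0; -0.5 0 0 0 0; -1 0 0 0 0; -1 0 0 0 0; -1 0 0 0 0; -1 0 0 0 0; -1 0 0 0 0; -1 -0.02 0 0 0; -1 -0.03 0 0 0; -1 -0.03 0 0 0; -1 -0.03 0 0 0; -1 -0.03 0 0 0; -1 0 0 0 0; -1 0 0 0 0; -1 0 0 0 0"}}

```text
t: 33.05
ee_pos: [0.5256, 0.0507, 0.1685]
ee_rot: [0.598, 0.376, 0.599, -0.377]
wrist_force: [-0.8, 0.0, -0.2]
grip_width: 0.998
```

Run:
```python
from h import *
go('Cwide',.17);snap('side','side8.png',(140,150,360,290),3.5)
```

```text
t 33.05 pos [0.5256 0.0507 0.1685] yaw 25.68 downz -1.0 shift [-0.0015 -0.0002  0.0008] grip 0.998 F [-0.8  0.  -0.2] q [-0.58  0.5   0.51  1.94 -0.34  0.79  0.57]
```

View pics/side8.png

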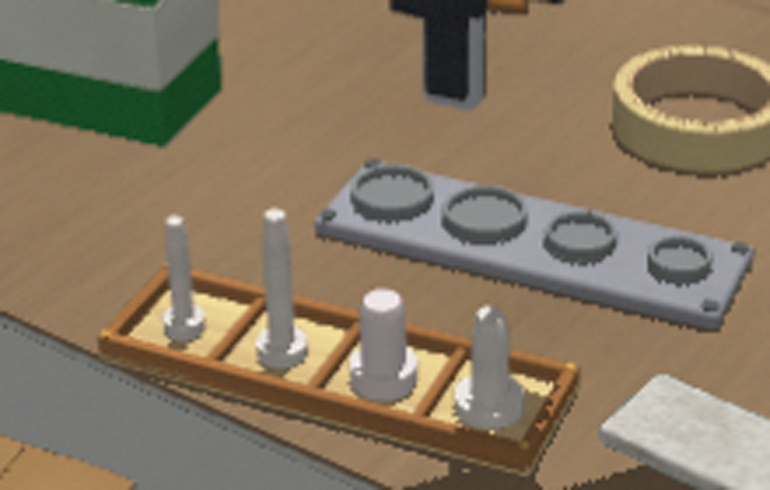

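All four stand upright, one per cell. I'll check the tips against the cell centres numerically, then hand in.

Run:
```python
from h import *
for n,p,z in [('slim',(175,221),.066),('tall',(275,215),.081),('stout',(383,300),.050),('wide',(491,315),.056)]:
    a=toz('side',140+p[0]/3.5-.36,150+p[1]/3.5-.36,z)[:2]; print(n,((a-M['C'+n])*1000).round(1),'mm')
print(arm.get_obs()['wrist_force'].round(1)); arm.job_done()
```

```text
slim [3.2 1.3] mm
tall [2.4 0.6] mm
stout [2.2 0.3] mm
wide [ 2.5 -0.1] mm
[ 0.4 -0.6  0.4]
the job is handed in; nothing more can be done
```

I moved all four mandrels into the tray in mirrored order and handed the job in at about 33 s of the 104 s allowed. From the robot's left, the plate started as slim, tall, stout, wide. The tray now reads wide, stout, tall, slim.

- **Placement:** in the last side picture each mandrel stands upright in its own cell. Measured from that picture, the tips lie about 2–3.5 mm from the cell centres; the limits are 15 mm along the row and 19 mm across it.
- **Contact:** the gripper was open and about 14 cm above its last release height, and wrist force was near zero.
- **Not measured:** I judged tilt and seating on the cell floor by eye, and no verdict was reported.
- **Plant leaf:** in the pictures the arm overlapped the hanging leaf. Its height could not be measured, but joint torques showed no contact.

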